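# Open the screw press and slide a book in under its plate

### The arm

A 6-joint arm with a two-finger parallel gripper is mounted at the origin on a cart in front of the work surface, level with it; the furniture and walls round the work are solid. World frame = base frame: x ahead of the robot, y to its left, z up, the work surface at z = 0. Lengths are in mm, angles in rad, forces in N, time in s.
With the tool pointing down it reaches from about 425 to 1125 mm from the base axis. Payload 14.9 kg.
Tool frame: the origin (TCP) lies between the finger pads; the fingertips stand 8 mm ahead of it and the grasp point (between the pads) lies 11 mm behind it; z points along the fingers, y is the line along which they close (so a half turn about z gives the same grasp; the last joint's range is limited). The gripper opens to 91 mm and grips with 3 to 60 N. Pads are 32 mm wide; open, the fingers measure 118 mm over their backs; the gripper's body (76 mm by 178 mm) begins 60 mm behind the grasp point.
Start: joints at [-1.168, 0.379, 1.734, -0, 1.028, -0.033], TCP at [295.493, -634.588, 221.932] pointing down, gripper open.
Joint ranges: [-2.77, 2.77], [-0.74, 2.19], [0, 2.66], [-1.06, 4.2], [0.31, 2.87], [-3.08, 3.08]. Speed limits (rad/s): [1.89, 1.89, 2.39, 3.14, 3.14, 3.14].

### API

Orientations are given as a unit quaternion [w, x, y, z].
In Python, from station import arm gives the robot as it stands.
- The arm moves only by the tool step_arm, never from a script. Its argument "series" is a list of rows, each an object with "twist": the turn, a rotation vector about the world's x, y, z in rad, a list of three; "linear": the shift along the world's x, y, z in cm, a list of three; "gripper": the closure, from -1 (fully open) to 1 (shut). A call has 1 to 10 rows; each row shifts and turns the commanded pose from where the row before left it; what a row does not reach is not made up. A row lasts 1/8 s, in which the tool goes at most 62.5 mm and 10.7 degrees, less where a joint would pass 70% of its speed; a pose out of reach is approached as far as the arm can. A call with a gripper value outside its range is refused whole. The fingers move at their own pace and stop on an object; "force" is the grip in N (left out, the last holds). Time passes only in rows, so rows that do not move let the fingers close. It gives the time, the measured TCP pose, the force, the opening and the grip force at its end, in the units of the state.
- arm.read_state(): the state, without advancing time (a new reading comes with each control period).
- arm.get_image(name): name is "scene" or "top" or "wrist"; returns a dict with "img" (384x512x3 uint8, red, green, blue), "vertical_fov" (degrees; the focal length in pixels is half the picture's height over the tangent of half this angle, whatever the lens; pixels are square), "cx", "cy" (the principal point, pixels), "rvec" (rotation vector, rad) and "tvec" (3), from world to camera coordinates, as OpenCV has them. Camera axes: x right, y down, z forward; pixel columns grow to the right and rows downward; lengths in mm; the calibration is good to about 2 mm. The wrist camera is an equidistant fisheye: a pixel r from the principal point sees the ray r / f radians off the axis. A picture is of the moment at which its call begins. There is no depth.
- arm.finish_job(): hands the job in; it is judged then, once.
The state is a dict: "time_s": time; "joint_positions": joint angles; "joint_velocities": joint speeds; "joint_efforts": joint torques, N m; "eef_pos": TCP position; "tool_rot": TCP orientation; "contact_force": force on the tool from outside, world axes, zero at the start; "ft_torque": the same for the moment, N m; "finger_gap": finger opening in mm; "grasp_force": force on a finger pad.
Only numpy, scipy, OpenCV 4.12 (cv2) and the standard library are available. Lean on these libraries where they do the work, as an engineer would, in place of code of your own. Each camera call takes 0.05 s, during which the arm holds its last target. There are 200 camera calls.

### The job

Open the small green screw press all the way: wind its red handwheel anticlockwise until you feel it come up against its stop, without forcing it. Then slide the dark book lying flat on the press bed in under the raised plate until it is fully home and square against the two steel stops at the back. Leave the press fully open, let go of everything and leave the other goods as they stand.

Things in the scene. Friction and masses are not known exactly. Their poses are not given: they have to be found in the camera images.
- press: Green screw press, fixed on the table. Origin: underside of its bed, right below the screw; z up; y points the way the book is pushed in (from the open apron to the back stops), x across. The bed is 150 mm wide (x), 12 mm thick, from y = -245 to +55 mm. Its screw turns a red handwheel on top and a plate below; wheel, screw and plate rise together.
- plate (a point): Centre of the pressing plate's underside (plate 130 mm in press x, 60 mm in y, 14 mm thick). Fully down it is 18 mm above the table, 6 mm above the bed; as found, up to 9 mm higher.
- crossbar (a point): Top centre of the crossbar, 107 mm above the table, right over the press origin: 224 mm (press x) by 40 mm (y), 22 mm thick, on two upright 20 mm columns at press x = -92 and +92 mm. Brass nuts on it reach 12 mm higher.
- back_stop (a point): Midway between the two steel stop blocks at the back of the bed (each 20 mm wide, centred 45 mm either side in press x), in the plane of their front faces, press y = +45 mm. They reach 36 mm above the table.
- hub (a point): Top centre of the handwheel's hub, on the vertical screw axis over the press origin. The level wheel's rim is a 14 mm thick ring of radius 65 mm with three spokes; rim top 6 mm below this point. Right-hand thread: anticlockwise seen from above it rises, 36 mm a turn. It starts about 0.9 to 1.15 turns below a firm, slightly cushioned upper stop hidden inside, only to be felt.
- handle (a point): Middle of the black upright handle on the wheel's rim, 65 mm from the wheel's axis: a round peg 22 mm across, from 20 mm below to 20 mm above this point, spinning freely; rim top 22 mm below this point. It can be pushed round or pinched. It takes about 6 N sideways to turn the wheel, which stays where it is left.
- book: Dark blue hardback book, 192 mm long, 134 mm wide, 25 mm thick, 0.3 to 0.6 kg, loose, lying flat on the bed's apron before the press. Origin: middle of its leading short edge (the one nearest the screw), at half thickness. Its x axis points up, its z axis runs along its length away from the press, its y axis across it. It is too thick for the gap under the plate as found.
- book_mid (a point): Centre of the book.
- book_push (a point): Middle of the book's near short edge (134 mm wide), at half thickness: the face to push.
- coral_jar: Candle jar with coral lid, 68 mm across, 102 mm tall, a bystander; origin under its centre.
- grey_jar: Jar with grey lid, 70 mm across, 108 mm tall, a bystander; origin under its centre.
- soap: White soap carton, 56 x 56 x 60 mm, a bystander; origin under its centre.
- compass: Closed brass pocket compass, 60 x 54 x 16 mm, a bystander; origin under its centre.

How it is judged (in metres and radians):
On the way, in this order (a step that is already met when the one before it is completed fails the run):
1. the handwheel is wound up to its stop (z of hub in the frame of press above 0.1852 m), for 0.2 s.
2. the book is home under the plate (y of book in the frame of press above 0.04 m), for 0.2 s.
At the end, for the whole second after the job is handed in: The handwheel is within 1 mm of rise (about a sixth of a radian) of its upper stop; the book lies flat at rest with the middle of its leading edge within 5 mm of the back stops, square to the press within 0.08 rad and its centre within 16 mm of the press's middle line (z of hub in the frame of press above 0.1852 m and y of book in the frame of press above 0.04 m and x of book_mid in the frame of press between -0.016 and 0.016 m and angle between the z axis of book and the y axis of press, either way round below 0.08 rad and angle between book's own x axis and vertical below 0.08 rad and linear speed of book below 0.01 m/s); the robot touches nothing.
It fails at once if the press is forced: the robot presses on it with more than 50 N (contact force between press and the arm above 50 N or contact force between press and the fingers above 50 N).
It fails at once if the book is lifted or tipped up instead of slid (height (world z) of book above 0.06 m or angle between book's own x axis and vertical above 0.35 rad).
It fails at once if another article is knocked away (distance of any of coral_jar, grey_jar, soap, compass from where it was at the start of the episode above 0.02 m).
It also fails if it takes over 66 s, if anything falls off the work surface, if the arm or the gripper's body presses on something with over 40 N, if the wrist force passes 120 N, or if a joint passes its speed limit or range.

## Working session

There is one attempt and no reset: what is moved stays moved. The work goes in short steps, Python scripts to look and compute and a tool call to move; the robot and the scene stay as the last step left them, time stands still between calls to the robot, and variables do not carry over. Pictures are saved under pics/ and viewed, at most 10 in all, crops included, and the job is handed in when it is done.

Besides the shell and the picture viewer there is one more tool, called as name(argument=value, ...), one argument or row to a line, values as JSON. step_arm: Moves the arm, as the interface text tells. Its arguments: {"type":"object","properties":{"series":{"type":"array"},"force":{"type":"number"}},"required":["series"]}

```bash
mkdir -p pics
cat > h.py <<'E'
import cv2,numpy as np,json
from station import arm
def cal(d):
    f=d["img"].shape[0]/2/np.tan(np.radians(d["vertical_fov"])/2)
    R=cv2.Rodrigues(np.array(d["rvec"],float))[0]; t=np.array(d["tvec"],float).ravel()
    return f,d["cx"],d["cy"],R,t
def grab(n,fn=None):
    d=arm.get_image(n); im=d["img"]
    if fn: cv2.imwrite("pics/"+fn,im[:,:,::-1])
    return d
def toz(c,u,v,z):
    f,cx,cy,R,t=c; C=-R.T@t; r=R.T@np.array([(u-cx)/f,(v-cy)/f,1]); s=(z-C[2])/r[2]; return C+s*r
def proj(c,p):
    f,cx,cy,R,t=c; q=R@np.array(p,float)+t; return q[:2]/q[2]*f+[cx,cy]
E
python3 - <<'E'
from h import *
import pickle
a=grab("scene");b=grab("top")
pickle.dump({"scene":cal(a),"top":cal(b)},open("cal.pkl","wb"))
for n,d in (("scene",a),("top",b)):
    cv2.imwrite(f"pics/{n}0.png",cv2.resize(d["img"][:,:,::-1],(768,576),interpolation=cv2.INTER_CUBIC))
    c=cal(d);print(n,c[0],c[1],c[2],-c[3].T@c[4])
print(arm.read_state())
E
```

```text
scene 423.7105255485023 247.51474812605602 190.1063821214779 [  1.92492735 812.63420688 899.76612779]
top 349.03916084081595 256.41886893504864 189.60907133133898 [403.28939795 -79.65102086 969.16957916]
{'time_s': 0.1, 'joint_positions': array([-1.16825431e+00,  3.79352510e-01,  1.73466909e+00, -2.13264681e-05,
        1.02850938e+00, -3.33137466e-02]), 'joint_velocities': array([ 0.0009727 ,  0.00068562, -0.00200531,  0.00085645, -0.00015012,
       -0.00035782]), 'joint_efforts': array([-1.90374369e-03, -7.65054202e+01, -4.35293198e+01,  6.52204617e-02,
        3.98855971e-02, -2.16955021e-05]), 'eef_pos': array([ 295.3873734 , -634.27163753,  221.38276325]), 'tool_rot': array([-4.59516823e-04,  9.76346253e-01,  2.16212336e-01, -9.50990423e-05]), 'contact_force': array([-0.46949698,  0.09652541, -0.85736116]), 'ft_torque': array([-0.0554045 ,  0.03165515, -0.0674872 ]), 'grasp_force': 0.0, 'finger_gap': 91.34516409036726}
```

View pics/top0.png

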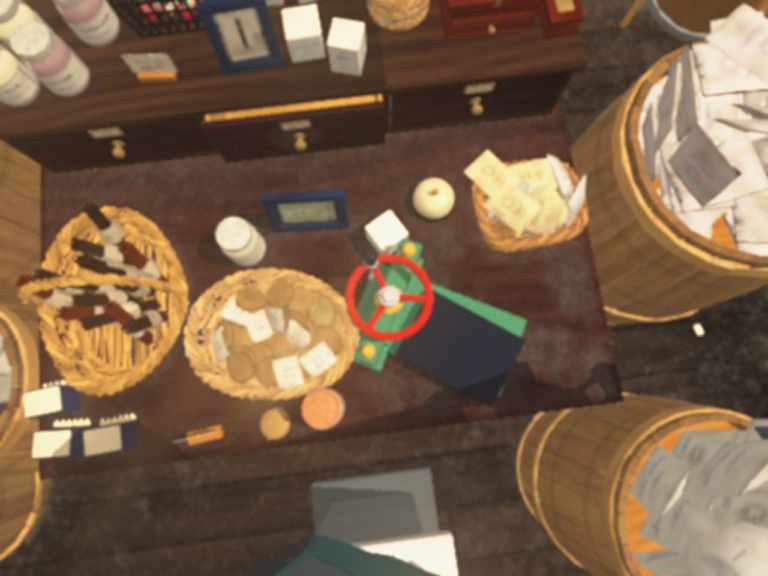

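View pics/scene0.png

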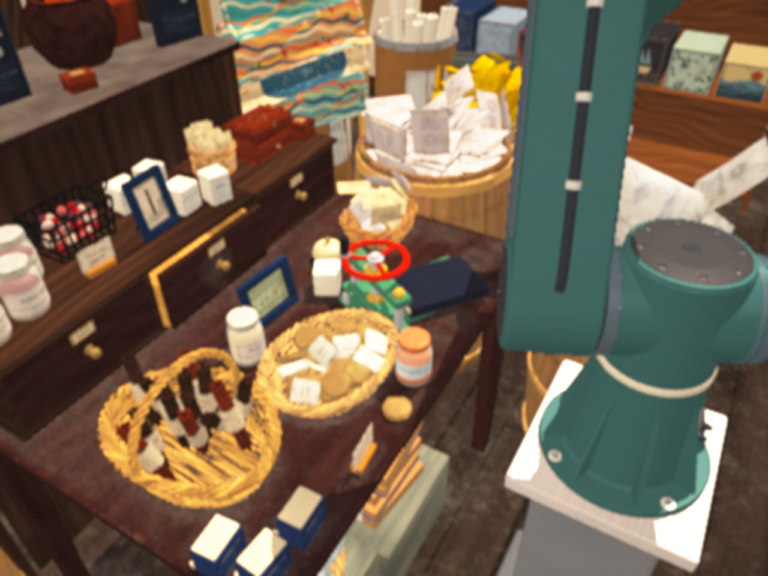

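The top view shows the hub at about (389,297)/1.5, with brass nuts at (410,250) and (369,351). The book runs down and to the right, and the soap is at (386,231). I need an enlarged crop to find the handle.

Run:
```python
from h import *
a=grab("top")["img"][:,:,::-1];b=grab("scene")["img"][:,:,::-1]
A=cv2.resize(a[130:280,215:365],(600,600),interpolation=cv2.INTER_CUBIC)
B=cv2.resize(b[140:240,190:340],(600,400),interpolation=cv2.INTER_CUBIC)
cv2.imwrite("pics/c1.png",A);cv2.imwrite("pics/c2.png",B)
```

```text
(no output)
```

View pics/c1.png

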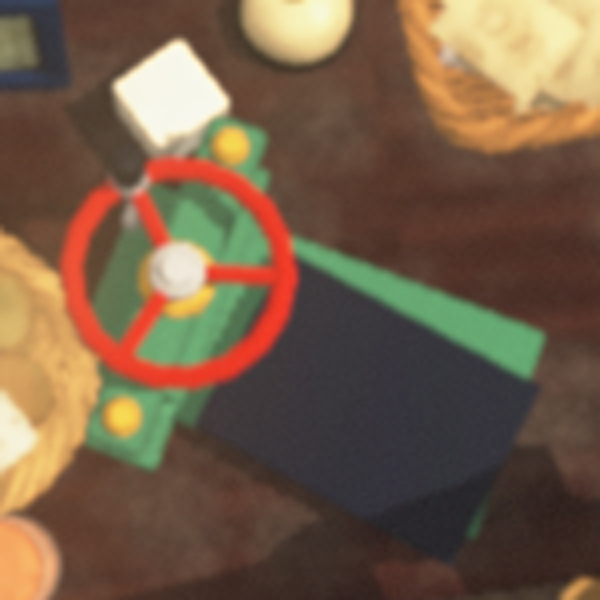

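View pics/c2.png

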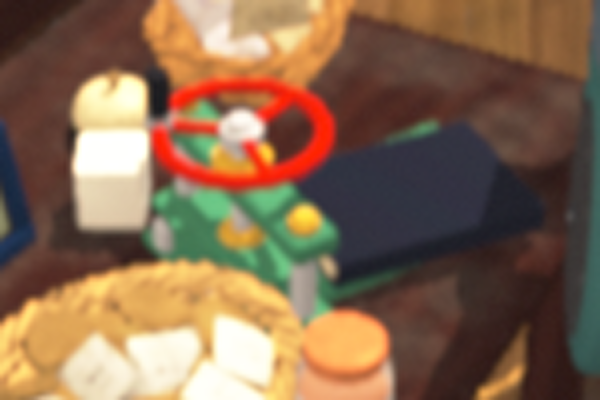

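The crops show these full-frame pixels in the top view: hub (259.5,197.5), nuts (273,166.3) and (245.8,233.8), and handle base near (247.5,176). The book's near corners are (350,225.8) and (327.5,270.5). In the scene view the handle is at (229,164) and the hub at (250,171).

Run:
```python
from h import *
import pickle
C=pickle.load(open("cal.pkl","rb"));T=C["top"];S=C["scene"]
t=lambda u,v:(215+u/4,130+v/4)
s=lambda u,v:(190+u/4,140+v/4)
def tri(p,q):
    P=[np.diag([1,1,1])@np.array([[c[0],0,c[1]],[0,c[0],c[2]],[0,0,1]])@np.c_[c[3],c[4]] for c in (T,S)]
    X=cv2.triangulatePoints(*P,np.array(p,float),np.array(q,float)); return (X[:3]/X[3]).ravel().round(1)
n1=toz(T,*t(232,145),119);n2=toz(T,*t(123,415),119)
print("nuts",n1,n2,np.linalg.norm(n1-n2),"mid",(n1+n2)/2)
print("scene nut",toz(S,*s(303,215),119))
x=n1-n2;print("yaw of line",np.degrees(np.arctan2(x[1],x[0])))
print("hub tri",tri(t(178,268),s(240,122)))
print("handle top tri",tri(t(122,165),s(155,72)), "base",tri(t(132,188),s(165,120)))
for z in(150,155,160):print(z,"hub",toz(T,*t(178,268),z))
for p in((540,383),(450,562),(300,262),(185,430)):print("book",toz(T,*t(*p),37))
for p in((545,335),(290,235),(475,535)):print("bed",toz(T,*t(*p),12))
print("soap top",toz(T,*t(172,95),60)); print("basket rim",toz(T,*t(97,365),60))
h=np.array([0,0,0])
```

```text
nuts [ 629.74580812 -148.30058825  119.        ] [470.49130438 -59.72570942 119.        ] 182.22926801254266 mid [ 550.11855625 -104.01314884  119.        ]
scene nut [467.52496535 -52.43950212 119.        ]
yaw of line -29.082131469800547
hub tri [ 551.6 -103.8  142.3]
handle top tri [609.6 -77.7 184.6] base [605.9 -82.1 138.6]
150 hub [ 550.42968834 -103.52298278  150.        ]
155 hub [ 549.53158193 -103.37727447  155.        ]
160 hub [ 548.63347552 -103.23156617  160.        ]
book [ 462.68210817 -336.19502003   37.        ]
book [ 355.51620185 -257.24367446   37.        ]
book [ 564.27387105 -189.49379437   37.        ]
book [461.92661258 -97.37374698  37.        ]
bed [ 496.41782436 -352.44607851   12.        ]
bed [ 588.49892506 -188.30638151   12.        ]
bed [ 369.51151902 -281.56728761   12.        ]
soap top [ 685.453087   -117.46510723   60.        ]
basket rim [509.54080035 -45.43614613  60.        ]
```

step_arm(
  series=[
    {"twist":[0,0,0],"linear":[2.6,4.6,0.3],"gripper":-1},
    {"twist":[0,0,0],"linear":[2.6,4.6,0.3],"gripper":-1},
    {"twist":[0,0,0],"linear":[2.6,4.6,0.3],"gripper":-1},
    {"twist":[0,0,0],"linear":[2.6,4.6,0.3],"gripper":-1},
    {"twist":[0,0,0],"linear":[2.6,4.6,0.3],"gripper":-1},
    {"twist":[0,0,0],"linear":[2.6,4.6,0.3],"gripper":-1},
    {"twist":[0,0,0],"linear":[2.6,4.6,0.3],"gripper":-1},
    {"twist":[0,0,0],"linear":[2.6,4.6,0.3],"gripper":-1},
    {"twist":[0,0,0],"linear":[2.6,4.6,0.3],"gripper":-1},
    {"twist":[0,0,0],"linear":[2.6,4.6,0.3],"gripper":-1},
  ],
)

```text
time_s: 1.45
eef_pos: [556.1, -172.9, 252.1]
tool_rot: [0.0, 0.976, 0.216, 0.0]
contact_force: [0.1, -0.7, 0.0]
finger_gap: 91.4
grasp_force: 0.0
```

step_arm(
  series=[
    {"twist":[0,0,0],"linear":[2.6,4.6,0],"gripper":-1},
    {"twist":[0,0,0],"linear":[2.6,4.4,0],"gripper":-1},
    {"twist":[0,0,0],"linear":[0,0,0],"gripper":-1},
    {"twist":[0,0,0],"linear":[0,0,0],"gripper":-1},
  ],
)

```text
time_s: 1.95
eef_pos: [607.2, -84.7, 251.7]
tool_rot: [-0.0, 0.976, 0.216, -0.0]
contact_force: [-1.4, 0.6, -0.3]
finger_gap: 90.8
grasp_force: 0.0
```

Run:
```python
from h import *
d=grab("wrist");c=cal(d)
print(c[0],c[1],c[2],(-c[3].T@c[4]).round(1),c[3].round(3),arm.read_state()["eef_pos"])
import pickle;pickle.dump(c,open("w1.pkl","wb"))
cv2.imwrite("pics/w1.png",cv2.resize(d["img"][:,:,::-1],(768,576),interpolation=cv2.INTER_CUBIC))
```

```text
297.3186396354542 261.8700286009367 190.33817322299865 [682.1 -50.2 415.2] [[ 0.423 -0.906  0.   ]
 [-0.866 -0.404  0.293]
 [-0.265 -0.124 -0.956]] [607.04439239 -85.1579392  251.76401155]
```

View pics/w1.png

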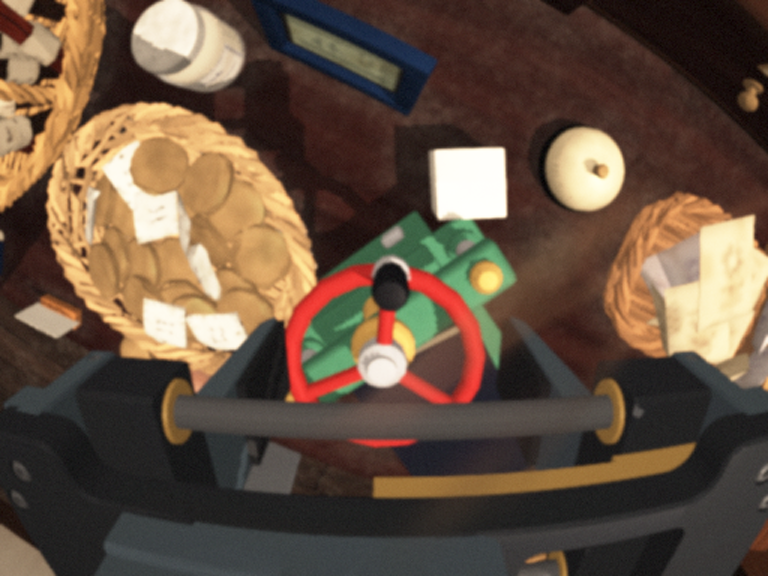

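The wrist view shows the handle top at (392,292)/1.5 and the hub top at (382,364)/1.5.

```bash
cat >> h.py <<'E'
def fz(c,u,v,z):
    f,cx,cy,R,t=c; a=np.array([u-cx,v-cy]);r=np.hypot(*a);th=r/f
    ray=R.T@np.r_[a/r*np.sin(th),np.cos(th)]; C=-R.T@t; return (C+(z-C[2])/ray[2]*ray).round(1)
E
python3 - <<'E'
from h import *
import pickle
c=pickle.load(open("w1.pkl","rb"))
for z in (180,184,188):print("handle",z,fz(c,392/1.5,292/1.5,z))
for z in (144,148,152):print("hub",z,fz(c,382/1.5,364/1.5,z))
print("nut",fz(c,485/1.5,276/1.5,119))
E
```

```text
handle 180 [613.1 -81.9 180. ]
handle 184 [614.3 -81.4 184. ]
handle 188 [615.5 -80.8 188. ]
hub 144 [ 553.1 -102.4  144. ]
hub 148 [ 555.  -101.6  148. ]
hub 152 [ 556.9 -100.8  152. ]
nut [ 633.4 -144.2  119. ]
```

step_arm(
  series=[
    {"twist":[0,0,0],"linear":[0.5,0.4,-3.0],"gripper":-1},
    {"twist":[0,0,0],"linear":[0,0,-3.0],"gripper":-1},
    {"twist":[0,0,0],"linear":[0,0,-2.0],"gripper":-1},
    {"twist":[0,0,0],"linear":[0,0,-1.2],"gripper":-1},
    {"twist":[0,0,0],"linear":[0,0,0],"gripper":-1},
    {"twist":[0,0,0],"linear":[0,0,0],"gripper":1},
    {"twist":[0,0,0],"linear":[0,0,0],"gripper":1},
    {"twist":[0,0,0],"linear":[0,0,0],"gripper":1},
    {"twist":[0,0,0],"linear":[0,0,0],"gripper":1},
  ],
  force=14,
)

```text
time_s: 3.12
eef_pos: [612.6, -80.6, 160.2]
tool_rot: [0.0, 0.976, 0.216, 0.0]
contact_force: [-0.1, -0.0, -0.2]
finger_gap: 53.9
grasp_force: 0.0
```

step_arm(
  series=[
    {"twist":[0,0,0],"linear":[0,0,0],"gripper":1},
    {"twist":[0,0,0],"linear":[0,0,0],"gripper":1},
    {"twist":[0,0,0],"linear":[0,0,0],"gripper":1},
    {"twist":[0,0,0],"linear":[0,0,0],"gripper":1},
    {"twist":[0,0,0],"linear":[0,0,0],"gripper":1},
    {"twist":[0,0,0],"linear":[0,0,0],"gripper":1},
  ],
)

```text
time_s: 3.88
eef_pos: [612.5, -80.5, 159.9]
tool_rot: [-0.0, 0.976, 0.216, -0.0]
contact_force: [-0.7, 2.2, 0.1]
finger_gap: 21.3
grasp_force: 14.0
```

Run:
```python
import numpy as np
a=np.radians(20.5);st=np.radians(12)
for k in range(33):
    d=65*np.array([np.cos(a+(k+1)*st)-np.cos(a+k*st),np.sin(a+(k+1)*st)-np.sin(a+k*st)])/10
    print(k,d.round(2))
```

```text
0 [-0.61  1.22]
1 [-0.85  1.06]
2 [-1.05  0.86]
3 [-1.21  0.63]
4 [-1.31  0.36]
5 [-1.36  0.08]
6 [-1.34 -0.2 ]
7 [-1.27 -0.48]
8 [-1.15 -0.73]
9 [-0.97 -0.95]
10 [-0.75 -1.13]
11 [-0.5  -1.26]
12 [-0.22 -1.34]
13 [ 0.06 -1.36]
14 [ 0.34 -1.32]
15 [ 0.61 -1.22]
16 [ 0.85 -1.06]
17 [ 1.05 -0.86]
18 [ 1.21 -0.63]
19 [ 1.31 -0.36]
20 [ 1.36 -0.08]
21 [1.34 0.2 ]
22 [1.27 0.48]
23 [1.15 0.73]
24 [0.97 0.95]
25 [0.75 1.13]
26 [0.5  1.26]
27 [0.22 1.34]
28 [-0.06  1.36]
29 [-0.34  1.32]
30 [-0.61  1.22]
31 [-0.85  1.06]
32 [-1.05  0.86]
```

step_arm(
  series=[
    {"twist":[0,0,0],"linear":[-0.61,1.22,0.12],"gripper":1},
    {"twist":[0,0,0],"linear":[-0.85,1.06,0.12],"gripper":1},
    {"twist":[0,0,0],"linear":[-1.05,0.86,0.12],"gripper":1},
    {"twist":[0,0,0],"linear":[-1.21,0.63,0.12],"gripper":1},
    {"twist":[0,0,0],"linear":[-1.31,0.36,0.12],"gripper":1},
  ],
)

```text
time_s: 4.5
eef_pos: [562.8, -38.4, 166.0]
tool_rot: [-0.0, 0.976, 0.216, 0.001]
contact_force: [7.1, 4.1, -6.3]
finger_gap: 21.6
grasp_force: 14.0
```

step_arm(
  series=[
    {"twist":[0,0,0],"linear":[-1.36,0.08,0.12],"gripper":1},
    {"twist":[0,0,0],"linear":[-1.34,-0.2,0.12],"gripper":1},
    {"twist":[0,0,0],"linear":[-1.27,-0.48,0.12],"gripper":1},
    {"twist":[0,0,0],"linear":[-1.15,-0.73,0.12],"gripper":1},
    {"twist":[0,0,0],"linear":[-0.97,-0.95,0.12],"gripper":1},
    {"twist":[0,0,0],"linear":[-0.75,-1.13,0.12],"gripper":1},
    {"twist":[0,0,0],"linear":[-0.5,-1.26,0.12],"gripper":1},
    {"twist":[0,0,0],"linear":[-0.22,-1.34,0.12],"gripper":1},
  ],
)

```text
time_s: 5.5
eef_pos: [486.1, -99.1, 175.7]
tool_rot: [-0.001, 0.976, 0.216, -0.0]
contact_force: [3.7, 7.0, -0.3]
finger_gap: 21.4
grasp_force: 14.0
```

step_arm(
  series=[
    {"twist":[0,0,0],"linear":[0.06,-1.36,0.12],"gripper":1},
    {"twist":[0,0,0],"linear":[0.34,-1.32,0.12],"gripper":1},
    {"twist":[0,0,0],"linear":[0.61,-1.22,0.12],"gripper":1},
    {"twist":[0,0,0],"linear":[0.85,-1.06,0.12],"gripper":1},
    {"twist":[0,0,0],"linear":[1.05,-0.86,0.12],"gripper":1},
    {"twist":[0,0,0],"linear":[1.21,-0.63,0.12],"gripper":1},
    {"twist":[0,0,0],"linear":[1.31,-0.36,0.12],"gripper":1},
    {"twist":[0,0,0],"linear":[1.36,-0.08,0.12],"gripper":1},
  ],
)

```text
time_s: 6.5
eef_pos: [553.9, -167.5, 185.0]
tool_rot: [-0.001, 0.976, 0.216, -0.001]
contact_force: [-8.3, 12.8, 8.3]
finger_gap: 21.9
grasp_force: 14.0
```

Run:
```python
import numpy as np
a=-87.5
for k,st in enumerate([12,12]+[10]*16):
    p=lambda q:65*np.array([np.cos(np.radians(q)),np.sin(np.radians(q))])/10
    print(k,(p(a+st)-p(a)).round(2),a+st);a+=st
from h import *
print(arm.read_state()["joint_positions"].round(2),arm.read_state()["ft_torque"])
```

```text
0 [1.34 0.2 ] -75.5
1 [1.27 0.48] -63.5
2 [0.97 0.59] -53.5
3 [0.85 0.75] -43.5
4 [0.71 0.89] -33.5
5 [0.54 1.  ] -23.5
6 [0.36 1.07] -13.5
7 [0.17 1.12] -3.5
8 [-0.03  1.13] 6.5
9 [-0.23  1.11] 16.5
10 [-0.42  1.05] 26.5
11 [-0.59  0.97] 36.5
12 [-0.75  0.85] 46.5
13 [-0.89  0.71] 56.5
14 [-1.    0.54] 66.5
15 [-1.07  0.36] 76.5
16 [-1.12  0.17] 86.5
17 [-1.13 -0.03] 96.5
[-0.33  0.24  2.    0.    0.9   0.8 ] [ 2.15499719  1.49704209 -0.00636078]
```

step_arm(
  series=[
    {"twist":[0,0,0],"linear":[1.34,0.35,0.13],"gripper":1},
    {"twist":[0,0,0],"linear":[1.27,0.48,0.12],"gripper":1},
    {"twist":[0,0,0.175],"linear":[0.97,0.59,0.1],"gripper":1},
    {"twist":[0,0,0.175],"linear":[0.85,0.75,0.1],"gripper":1},
    {"twist":[0,0,0.175],"linear":[0.71,0.89,0.1],"gripper":1},
    {"twist":[0,0,0.175],"linear":[0.54,1.0,0.1],"gripper":1},
  ],
)

```text
time_s: 7.25
eef_pos: [611.2, -128.1, 191.6]
tool_rot: [0.0, 0.841, 0.54, -0.001]
contact_force: [-4.0, -6.5, 0.8]
finger_gap: 21.3
grasp_force: 14.0
```

step_arm(
  series=[
    {"twist":[0,0,0.175],"linear":[0.36,1.07,0.1],"gripper":1},
  ],
)

```text
time_s: 7.38
eef_pos: [614.9, -117.4, 192.6]
tool_rot: [0.001, 0.791, 0.612, -0.0]
contact_force: [-3.2, -6.1, 0.7]
finger_gap: 21.2
grasp_force: 14.0
```

step_arm(
  series=[
    {"twist":[0,0,0.175],"linear":[0.17,1.12,0.1],"gripper":1},
  ],
)

```text
time_s: 7.5
eef_pos: [616.7, -106.2, 193.6]
tool_rot: [0.001, 0.734, 0.679, -0.0]
contact_force: [-2.2, -6.4, -0.1]
finger_gap: 21.8
grasp_force: 14.0
```

step_arm(
  series=[
    {"twist":[0,0,0.175],"linear":[-0.03,1.13,0.1],"gripper":1},
  ],
)

```text
time_s: 7.62
eef_pos: [616.4, -94.9, 194.7]
tool_rot: [0.001, 0.672, 0.74, -0.0]
contact_force: [-1.5, -6.6, -1.2]
finger_gap: 21.3
grasp_force: 14.0
```

step_arm(
  series=[
    {"twist":[0,0,0.175],"linear":[-0.23,1.11,0.1],"gripper":1},
  ],
)

```text
time_s: 7.75
eef_pos: [614.2, -83.7, 195.7]
tool_rot: [0.001, 0.605, 0.796, -0.0]
contact_force: [0.2, -6.9, -2.2]
finger_gap: 21.5
grasp_force: 14.0
```

step_arm(
  series=[
    {"twist":[0,0,0.175],"linear":[-0.42,1.05,0.1],"gripper":1},
  ],
)

```text
time_s: 7.88
eef_pos: [610.3, -73.5, 196.7]
tool_rot: [0.001, 0.533, 0.846, -0.0]
contact_force: [4.0, -18.7, -7.2]
finger_gap: 21.1
grasp_force: 14.0
```

step_arm(
  series=[
    {"twist":[0,0,0],"linear":[0,0,0],"gripper":1},
  ],
)

```text
time_s: 8.0
eef_pos: [610.0, -73.1, 196.7]
tool_rot: [0.001, 0.534, 0.845, -0.0]
contact_force: [2.9, -4.6, -1.9]
finger_gap: 21.5
grasp_force: 14.0
```

step_arm(
  series=[
    {"twist":[0,0,0.04],"linear":[-0.13,0.22,0.02],"gripper":1},
  ],
)

```text
time_s: 8.12
eef_pos: [609.4, -72.1, 197.0]
tool_rot: [0.002, 0.518, 0.855, -0.001]
contact_force: [8.3, -18.1, -6.5]
finger_gap: 21.5
grasp_force: 14.0
```

step_arm(
  series=[
    {"twist":[0,0,0.03],"linear":[-0.1,0.2,0.02],"gripper":1},
  ],
)

```text
time_s: 8.25
eef_pos: [608.3, -70.3, 197.1]
tool_rot: [0.002, 0.505, 0.863, -0.001]
contact_force: [5.8, -16.4, -9.3]
finger_gap: 20.9
grasp_force: 14.0
```

step_arm(
  series=[
    {"twist":[0,0,0],"linear":[0,0,0],"gripper":1},
  ],
)

```text
time_s: 8.38
eef_pos: [608.2, -70.2, 197.1]
tool_rot: [0.002, 0.505, 0.863, -0.001]
contact_force: [5.9, -14.0, -7.0]
finger_gap: 21.5
grasp_force: 14.0
```

Run:
```python
from h import *
import pickle
d=grab("wrist");pickle.dump(cal(d),open("w2.pkl","wb"))
e=grab("top");f=grab("scene")
r=lambda i,y0,y1,x0,x1:cv2.resize(i["img"][y0:y1,x0:x1,::-1],(400,300),interpolation=cv2.INTER_CUBIC)
w=cv2.resize(d["img"][:,:,::-1],(400,300))
cv2.imwrite("pics/m2.png",np.vstack([np.hstack([r(d,120,270,160,360),r(e,110,260,200,400)]),np.hstack([r(f,120,240,180,340),w])]))
```

```text
(no output)
```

View pics/m2.png

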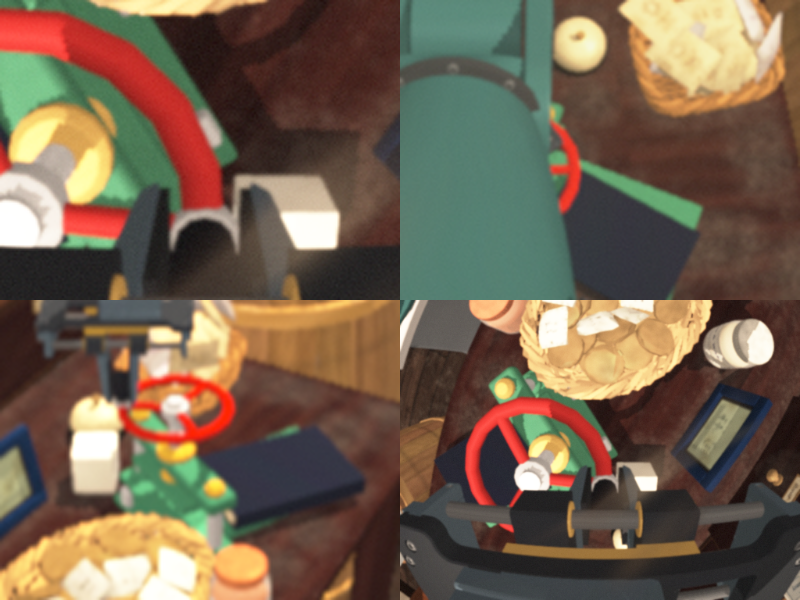

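The pinch is still good. Force levelled off at about 16–18 N where turning took 7 N, which looks like the stop. As a cross-check I'll get the hub height from the scene view, hub top at (250,161).

Run:
```python
from h import *
import pickle
S=pickle.load(open("cal.pkl","rb"))["scene"]
for z in (140,145,150,155,180,185,190):print(z,proj(S,[551,-102.5,z]).round(1))
w=pickle.load(open("w2.pkl","rb"))
# peg base ring centre in wrist crop 1
for z in (178,180):print(fz(w,160+203/2,120+225/2,z), fz(w,160+17/2,120+218/2,z+8))
print(arm.read_state()["contact_force"])
```

```text
140 [249.9 171.4]
145 [249.9 170. ]
150 [249.9 168.7]
155 [249.8 167.4]
180 [249.7 160.6]
185 [249.7 159.2]
190 [249.7 157.8]
[608.6 -73.3 178. ] [551.9 -98.9 186. ]
[608.1 -72.5 180. ] [552.  -97.8 188. ]
[  5.36525085 -14.44487682  -6.24926542]
```

step_arm(
  series=[
    {"twist":[0,0,0],"linear":[0.05,-0.1,0],"gripper":0},
    {"twist":[0,0,0],"linear":[0,0,0],"gripper":0},
    {"twist":[0,0,0],"linear":[0,0,0],"gripper":0},
    {"twist":[0,0,0],"linear":[0,0,0.5],"gripper":0},
    {"twist":[0,0,0],"linear":[0,0,2.0],"gripper":0},
    {"twist":[0,0,0],"linear":[0,0,3.0],"gripper":0},
    {"twist":[0,0,0],"linear":[0,0,3.0],"gripper":-1},
    {"twist":[0,0,0],"linear":[0,0,1.0],"gripper":-1},
  ],
)

```text
time_s: 9.52
eef_pos: [608.9, -69.8, 295.1]
tool_rot: [0.002, 0.506, 0.863, 0.001]
contact_force: [1.2, 0.2, -0.5]
finger_gap: 62.5
grasp_force: 0.0
```

step_arm(
  series=[
    {"twist":[0,0,-0.146],"linear":[-3.1,-3.94,0],"gripper":-1},
    {"twist":[0,0,-0.146],"linear":[-3.1,-3.94,0],"gripper":-1},
    {"twist":[0,0,-0.146],"linear":[-3.1,-3.94,0],"gripper":-1},
    {"twist":[0,0,-0.146],"linear":[-3.1,-3.94,0],"gripper":-1},
    {"twist":[0,0,-0.146],"linear":[-3.1,-3.94,0],"gripper":-1},
    {"twist":[0,0,-0.146],"linear":[-3.1,-3.94,0],"gripper":-1},
    {"twist":[0,0,-0.146],"linear":[-3.1,-3.94,0],"gripper":-1},
    {"twist":[0,0,0],"linear":[0,0,-4],"gripper":-1},
    {"twist":[0,0,0],"linear":[0,0,-4],"gripper":-1},
    {"twist":[0,0,0],"linear":[0,0,0],"gripper":-1},
  ],
)

```text
time_s: 10.78
eef_pos: [389.6, -344.3, 209.8]
tool_rot: [-0.003, 0.863, 0.505, -0.001]
contact_force: [0.8, -0.6, 1.0]
finger_gap: 91.1
grasp_force: 0.0
```

Run:
```python
from h import *
import pickle
d=grab("wrist");pickle.dump(cal(d),open("w3.pkl","wb"))
e=grab("top")
r=lambda i,y0,y1,x0,x1:cv2.resize(i["img"][y0:y1,x0:x1,::-1],(400,400),interpolation=cv2.INTER_CUBIC)
w=cv2.resize(d["img"][:,:,::-1],(512,384))
cv2.imwrite("pics/m3.png",np.hstack([r(e,130,290,220,380),r(d,0,300,100,400)]))
print(arm.read_state()["eef_pos"],arm.read_state()["tool_rot"])
```

```text
[ 391.29929074 -345.6300825   212.96605269] [3.66124040e-05 8.63059934e-01 5.05101523e-01 1.73380908e-05]
```

View pics/m3.png

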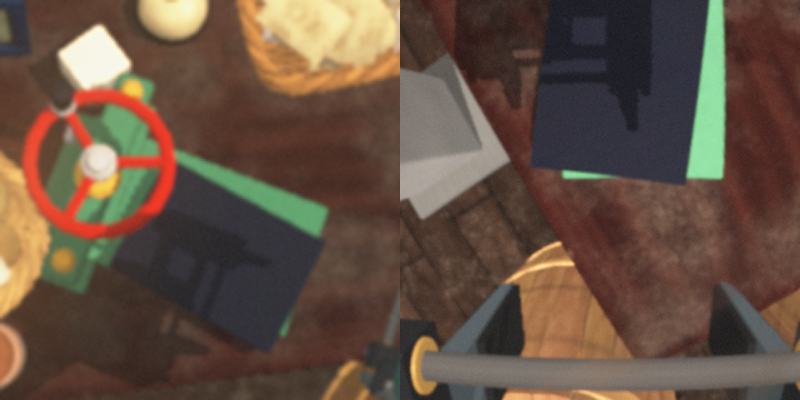

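The wrist view shows the book's near corners at crop (132,166) and (285,184), and the bed's near-right corner at (323,178). The table edge runs past the left finger.

Run:
```python
from h import *
import pickle
w=pickle.load(open("w3.pkl","rb"))
q=lambda u,v,z:fz(w,100+u*.75,v*.75,z)
a=q(132,166,37);b=q(285,184,37);c=q(323,178,12)
O=np.array([551,-102.5]);yaw=np.radians(60.7)
X=np.array([np.sin(yaw),-np.cos(yaw)]);Y=np.array([np.cos(yaw),np.sin(yaw)])
P=lambda p:(np.round([(p[:2]-O)@X,(p[:2]-O)@Y],1))
print(a,b,c,P(a),P(b),P(c),np.linalg.norm(a-b),np.degrees(np.arctan2(*(P(b)-P(a))[::-1])))
print("tool",P(np.array([391.3,-345.6])))
print("X",X,"Y",Y)
T=pickle.load(open("cal.pkl","rb"))["top"]
for z in(180,186):print(toz(T,220+99/2.5,130+160/2.5,z))
```

```text
[ 354.6 -258.    37. ] [ 461.2 -336.1   37. ] [ 498.2 -352.7   12. ] [ -95.2 -231.7] [  36.  -247.7] [  76.4 -244. ] 132.14828791929162 -6.952957468173916
tool [ -20.3 -290.2]
X [ 0.87206927 -0.48938245] Y [0.48938245 0.87206927]
[ 551.96959207 -103.78004682  180.        ]
[ 550.83918716 -103.59659556  186.        ]
```

Run:
```python
from h import *
import pickle
w=pickle.load(open("w3.pkl","rb"));f,cx,cy,R,t=w
O=np.array([551,-102.5]);X=np.array([.872,-.4894]);Y=np.array([.4894,.872])
for y in(-306,-290,-274,-260):
  for x in(-73,-45):
    p=np.r_[O+x*X+y*Y,17];c=R@p+t;th=np.arccos(c[2]/np.linalg.norm(c));a=c[:2]/np.hypot(*c[:2])*th*f
    print((x,y),p.round(),(np.array([a[0]+cx-100,a[1]+cy])/.75).round())
# table edge & barrel in wrist crop
q=lambda u,v,z:fz(w,100+u*.75,v*.75,z)
for p in((110,165),(170,265),(240,350)):print("edge",q(*p,0))
T=pickle.load(open("cal.pkl","rb"))["top"]
for z in (0,30,-100):print("barrel rim leftmost/top (top img)",toz(T,520/1.5,450/1.5,z),toz(T,640/1.5,405/1.5,z))
```

```text
(-73, -306) [ 338. -334.   17.] [163. 243.]
(-45, -306) [ 362. -347.   17.] [193. 243.]
(-73, -290) [ 345. -320.   17.] [162. 226.]
(-45, -290) [ 370. -333.   17.] [192. 226.]
(-73, -274) [ 353. -306.   17.] [162. 210.]
(-45, -274) [ 378. -319.   17.] [192. 209.]
(-73, -260) [ 360. -293.   17.] [161. 195.]
(-45, -260) [ 385. -307.   17.] [192. 194.]
edge [ 328.1 -244.2    0. ]
edge [ 327.4 -359.3    0. ]
edge [ 342.4 -479.7    0. ]
barrel rim leftmost/top (top img) [ 271.68835725 -302.04713862    0.        ] [ 320.92769326 -530.246556      0.        ]
barrel rim leftmost/top (top img) [ 275.76197998 -295.16301465   30.        ] [ 323.47714507 -516.29867077   30.        ]
barrel rim leftmost/top (top img) [ 258.10961484 -324.99421853 -100.        ] [ 312.42952054 -576.73950675 -100.        ]
```

step_arm(
  series=[
    {"twist":[0,0,0],"linear":[0.5,0.3,-4],"gripper":-1},
    {"twist":[0,0,0],"linear":[0.5,0.3,-4],"gripper":-1},
    {"twist":[0,0,0],"linear":[0,0,-3],"gripper":-1},
    {"twist":[0,0,0],"linear":[0,0,-2],"gripper":-1},
    {"twist":[0,0,0],"linear":[0,0,0],"gripper":-1},
  ],
)

```text
time_s: 11.5
eef_pos: [401.5, -339.7, 82.6]
tool_rot: [-0.0, 0.863, 0.505, -0.0]
contact_force: [0.3, -0.7, 0.7]
finger_gap: 91.1
grasp_force: 0.0
```

step_arm(
  series=[
    {"twist":[0,0,0],"linear":[0,0,-3],"gripper":-1},
    {"twist":[0,0,0],"linear":[0,0,-2],"gripper":-1},
    {"twist":[0,0,0],"linear":[0,0,-0.7],"gripper":-1},
    {"twist":[0,0,0],"linear":[0,0,0],"gripper":-1},
    {"twist":[0,0,0],"linear":[0,0,0],"gripper":-1},
  ],
)

```text
time_s: 12.12
eef_pos: [401.6, -340.0, 26.2]
tool_rot: [0.001, 0.863, 0.505, 0.0]
contact_force: [1.1, 0.2, -0.0]
finger_gap: 91.4
grasp_force: 0.0
```

step_arm(
  series=[
    {"twist":[0,0,0],"linear":[0.39,0.7,0],"gripper":-1},
    {"twist":[0,0,0],"linear":[0.39,0.7,0],"gripper":-1},
    {"twist":[0,0,0],"linear":[0.29,0.52,0],"gripper":-1},
    {"twist":[0,0,0],"linear":[0.29,0.52,0],"gripper":-1},
    {"twist":[0,0,0],"linear":[0.29,0.52,0],"gripper":-1},
    {"twist":[0,0,0],"linear":[0,0,0],"gripper":-1},
  ],
)

```text
time_s: 12.88
eef_pos: [417.6, -309.5, 25.0]
tool_rot: [-0.0, 0.863, 0.505, -0.0]
contact_force: [0.1, -0.6, -0.8]
finger_gap: 91.3
grasp_force: 0.4
```

Run:
```python
from h import *
e=grab("top");d=grab("wrist")
import pickle;pickle.dump(cal(d),open("w4.pkl","wb"))
r=lambda i,y0,y1,x0,x1:cv2.resize(i["img"][y0:y1,x0:x1,::-1],(400,400),interpolation=cv2.INTER_CUBIC)
cv2.imwrite("pics/m4.png",np.hstack([r(e,130,290,220,380),r(d,0,300,100,400)]))
print(arm.read_state()["contact_force"],arm.read_state()["ft_torque"])
```

```text
[-0.08437838 -0.50791729 -0.29012754] [ 0.04714656 -0.05911955  0.0363001 ]
```

View pics/m4.png

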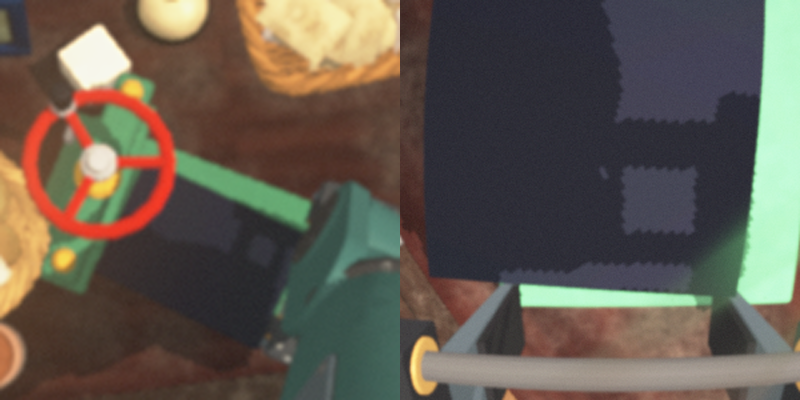

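The wrist view shows the book's near corners at crop (30,276) and (338,296). It's nearly square now, but sits left of the bed.

```bash
cat > m.py <<'E'
from h import *
O=np.array([551,-102.5]);yaw=np.radians(60.7)
X=np.array([np.sin(yaw),-np.cos(yaw)]);Y=np.array([np.cos(yaw),np.sin(yaw)])
P=lambda p:(np.round([(p[:2]-O)@X,(p[:2]-O)@Y],1))
E
python3 - <<'E'
from m import *
import pickle
w=pickle.load(open("w4.pkl","rb"))
q=lambda u,v,z:fz(w,100+u*.75,v*.75,z)
a=q(30,276,37);b=q(338,296,37)
print(P(a),P(b),np.degrees(np.arctan2(*(P(b)-P(a))[::-1])),P(q(398,300,12)),np.linalg.norm(a-b))
print("tool",P(np.array([417.6,-309.5])))
# side edges
for u,v in((363,0),(357,100),(30,20),(27,150)):print(P(q(u,v,37)))
E
```

```text
[ -97.2 -220.3] [  37.1 -228.9] -3.6639750187958056 [  80.2 -243. ] 134.6079492452062
tool [ -15.  -245.8]
[  43.1 -104.6]
[  39.8 -147.3]
[ -90.8 -110.7]
[ -92.4 -165.7]
```

step_arm(
  series=[
    {"twist":[0,0,0],"linear":[-0.7,-1.3,0],"gripper":-1},
    {"twist":[0,0,0],"linear":[0,0,4],"gripper":-1},
    {"twist":[0,0,0],"linear":[0,0,4],"gripper":1},
    {"twist":[0,0,0],"linear":[0,0,4],"gripper":1},
    {"twist":[0.02,0.045,0],"linear":[-1.0,3.88,0],"gripper":1},
    {"twist":[0.02,0.045,0],"linear":[-1.0,3.88,0],"gripper":1},
    {"twist":[0.02,0.045,0],"linear":[-1.0,3.88,0],"gripper":1},
    {"twist":[0.02,0.045,0],"linear":[-1.0,3.88,0],"gripper":1},
    {"twist":[0,0,0],"linear":[0,0,0],"gripper":1},
    {"twist":[0,0,0],"linear":[0,0,0],"gripper":1},
  ],
)

```text
time_s: 14.22
eef_pos: [370.7, -168.5, 145.1]
tool_rot: [-0.08, 0.859, 0.503, -0.057]
contact_force: [-0.3, 0.1, 0.4]
finger_gap: 14.0
grasp_force: 0.0
```

Run:
```python
from m import *
s=arm.read_state();print(s["eef_pos"],P(s["eef_pos"]),s["tool_rot"],s["finger_gap"],s["joint_positions"].round(2))
T=pickle.load(open("cal.pkl","rb"))["top"] if 0 else None
```

```text
[ 370.68992758 -168.50154152  145.11909957] [-124.9 -145.8] [-0.07952224  0.85896375  0.50258719 -0.05712798] 13.965594904213823 [-0.48  0.12  2.25 -0.01  0.96  0.04]
```

step_arm(
  series=[
    {"twist":[0,0,0],"linear":[0,0,-3],"gripper":1},
    {"twist":[0,0,0],"linear":[0,0,-3],"gripper":1},
    {"twist":[0,0,0],"linear":[0,0,-3],"gripper":1},
    {"twist":[0,0,0],"linear":[0,0,-2],"gripper":1},
    {"twist":[0,0,0],"linear":[0,0,-0.7],"gripper":1},
    {"twist":[0,0,0],"linear":[0,0,0],"gripper":1},
  ],
)

```text
time_s: 14.98
eef_pos: [370.5, -168.2, 28.1]
tool_rot: [-0.08, 0.859, 0.502, -0.057]
contact_force: [0.4, -0.4, -0.0]
finger_gap: 0.3
grasp_force: 0.0
```

step_arm(
  series=[
    {"twist":[0,0,0],"linear":[0.57,-0.32,0],"gripper":1},
    {"twist":[0,0,0],"linear":[0.57,-0.32,0],"gripper":1},
    {"twist":[0,0,0],"linear":[0.57,-0.32,0],"gripper":1},
    {"twist":[0,0,0],"linear":[0.57,-0.32,0],"gripper":1},
    {"twist":[0,0,0],"linear":[0.57,-0.32,0],"gripper":1},
  ],
)

```text
time_s: 15.6
eef_pos: [398.3, -183.4, 28.1]
tool_rot: [-0.081, 0.859, 0.502, -0.058]
contact_force: [-7.8, 3.1, 9.9]
finger_gap: 0.2
grasp_force: 5.3
```

step_arm(
  series=[
    {"twist":[0,0,0],"linear":[0.57,-0.32,0],"gripper":1},
    {"twist":[0,0,0],"linear":[0,0,0],"gripper":1},
  ],
)

```text
time_s: 15.85
eef_pos: [404.9, -187.0, 28.0]
tool_rot: [-0.08, 0.859, 0.503, -0.057]
contact_force: [-1.1, -0.9, 1.1]
finger_gap: 0.6
grasp_force: 0.5
```

Run:
```python
from m import *
import pickle
s=arm.read_state();print(s["eef_pos"],P(s["eef_pos"]))
e=grab("top");d=grab("wrist");pickle.dump(cal(d),open("w5.pkl","wb"))
r=lambda i,y0,y1,x0,x1:cv2.resize(i["img"][y0:y1,x0:x1,::-1],(400,400),interpolation=cv2.INTER_CUBIC)
cv2.imwrite("pics/m5.png",np.hstack([r(e,130,290,220,380),cv2.resize(d["img"][:,56:440,::-1],(400,400))]))
```

```text
[ 404.92986321 -187.02813917   28.01150846] [ -86.  -145.2]
```

View pics/m5.png

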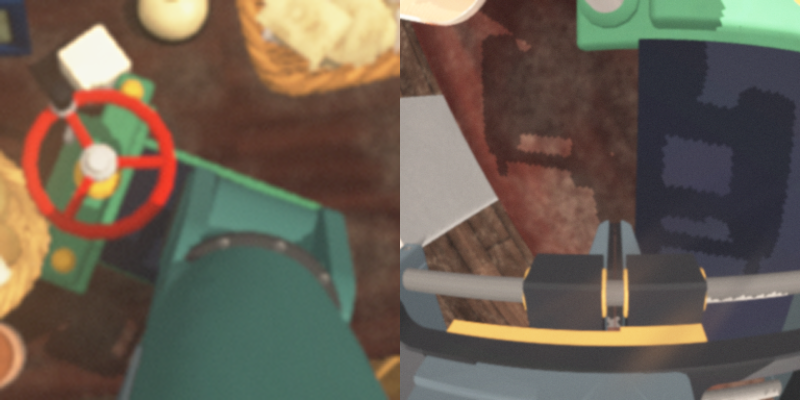

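The left side of the book runs from crop (239,60) to (236,200) against the finger, nearly parallel to the press axis.

Run:
```python
from m import *
import pickle
w=pickle.load(open("w5.pkl","rb"))
for u,v in((239,60),(238,130),(236,200)):print(P(fz(w,56+u*.96,v*.96,37)))
print("bar front-left bottom?",P(fz(w,56+178*.96,47*.96,85)),"top",P(fz(w,56+178*.96,47*.96,107)))
```

```text
[-72.5 -40. ]
[-72.8 -74.2]
[ -73.2 -110. ]
bar front-left bottom? [-87.4 -41.1] top [-80.4 -45.1]
```

step_arm(
  series=[
    {"twist":[0,0,0],"linear":[-1.0,0.55,0],"gripper":1},
    {"twist":[0,0,0],"linear":[-1.0,0.55,1.0],"gripper":1},
    {"twist":[0,0,0],"linear":[0,0,4],"gripper":1},
    {"twist":[0,0,0],"linear":[0,0,4],"gripper":-1},
    {"twist":[0,0,0],"linear":[0,0,3],"gripper":-1},
    {"twist":[-0.02,-0.045,0],"linear":[0.74,-4.0,0],"gripper":-1},
    {"twist":[-0.02,-0.045,0],"linear":[0.74,-4.0,0],"gripper":-1},
    {"twist":[-0.02,-0.045,0],"linear":[0.74,-4.0,0],"gripper":-1},
    {"twist":[-0.02,-0.045,0],"linear":[0.74,-4.0,0],"gripper":-1},
    {"twist":[0,0,0],"linear":[0,0,0],"gripper":-1},
  ],
)

```text
time_s: 17.2
eef_pos: [413.8, -337.2, 148.7]
tool_rot: [0.001, 0.864, 0.504, 0.0]
contact_force: [-0.2, 0.6, 0.2]
finger_gap: 67.6
grasp_force: 0.0
```

Run:
```python
from m import *
s=arm.read_state();print(s["eef_pos"],P(s["eef_pos"]),s["tool_rot"],s["finger_gap"])
```

```text
[ 413.78567617 -337.2036507   148.66111829] [  -4.8 -271.8] [6.59962316e-04 8.63607152e-01 5.04164836e-01 2.64097659e-04] 67.59793272822454
```

step_arm(
  series=[
    {"twist":[0,0,0],"linear":[0,0,-3],"gripper":-1},
    {"twist":[0,0,0],"linear":[0,0,-3],"gripper":-1},
    {"twist":[0,0,0],"linear":[0,0,-3],"gripper":-1},
    {"twist":[0,0,0],"linear":[0,0,-2.5],"gripper":-1},
    {"twist":[0,0,0],"linear":[0,0,-0.8],"gripper":-1},
    {"twist":[0,0,0],"linear":[0,0,0],"gripper":-1},
    {"twist":[0,0,0],"linear":[0.49,0.87,0],"gripper":-1},
    {"twist":[0,0,0],"linear":[0.49,0.87,0],"gripper":-1},
    {"twist":[0,0,0],"linear":[0.49,0.87,0],"gripper":-1},
  ],
)

```text
time_s: 18.32
eef_pos: [429.6, -309.2, 25.5]
tool_rot: [0.0, 0.863, 0.505, 0.0]
contact_force: [-0.5, 0.6, -0.3]
finger_gap: 91.4
grasp_force: 0.0
```

step_arm(
  series=[
    {"twist":[0,0,0],"linear":[0.39,0.7,0],"gripper":-1},
    {"twist":[0,0,0],"linear":[0.39,0.7,0],"gripper":-1},
    {"twist":[0,0,0],"linear":[0.39,0.7,0],"gripper":-1},
    {"twist":[0,0,0],"linear":[0.39,0.7,0],"gripper":-1},
    {"twist":[0,0,0],"linear":[0.39,0.7,0],"gripper":-1},
    {"twist":[0,0,0],"linear":[0.39,0.7,0],"gripper":-1},
  ],
)

```text
time_s: 19.08
eef_pos: [452.7, -267.6, 25.2]
tool_rot: [0.0, 0.863, 0.505, 0.0]
contact_force: [-2.2, -4.8, 4.9]
finger_gap: 91.2
grasp_force: 2.6
```

step_arm(
  series=[
    {"twist":[0,0,0],"linear":[0.34,0.61,0],"gripper":-1},
    {"twist":[0,0,0],"linear":[0.34,0.61,0],"gripper":-1},
    {"twist":[0,0,0],"linear":[0.29,0.52,0],"gripper":-1},
  ],
)

```text
time_s: 19.45
eef_pos: [462.3, -250.1, 25.1]
tool_rot: [0.0, 0.863, 0.505, -0.0]
contact_force: [-2.6, -5.1, 4.1]
finger_gap: 91.1
grasp_force: 2.6
```

step_arm(
  series=[
    {"twist":[0,0,0],"linear":[0.15,0.26,0],"gripper":-1},
    {"twist":[0,0,0],"linear":[0.1,0.17,0],"gripper":-1},
  ],
)

```text
time_s: 19.7
eef_pos: [464.6, -246.0, 25.0]
tool_rot: [-0.0, 0.863, 0.505, -0.0]
contact_force: [-3.6, -3.9, 3.2]
finger_gap: 91.2
grasp_force: 2.5
```

step_arm(
  series=[
    {"twist":[0,0,0],"linear":[0.1,0.17,0],"gripper":-1},
  ],
)

```text
time_s: 19.82
eef_pos: [465.6, -244.4, 25.0]
tool_rot: [-0.0, 0.863, 0.505, -0.0]
contact_force: [-2.6, -4.9, 3.5]
finger_gap: 90.9
grasp_force: 2.4
```

step_arm(
  series=[
    {"twist":[0,0,0],"linear":[0.1,0.17,0],"gripper":-1},
  ],
)

```text
time_s: 19.95
eef_pos: [466.6, -242.9, 25.1]
tool_rot: [0.0, 0.863, 0.505, -0.0]
contact_force: [-6.0, -12.8, 2.3]
finger_gap: 90.8
grasp_force: 6.8
```

step_arm(
  series=[
    {"twist":[0,0,0],"linear":[0.1,0.17,0],"gripper":-1},
  ],
)

```text
time_s: 20.08
eef_pos: [467.6, -242.1, 25.2]
tool_rot: [0.001, 0.863, 0.506, -0.0]
contact_force: [-15.0, -29.1, 1.8]
finger_gap: 91.1
grasp_force: 15.9
```

step_arm(
  series=[
    {"twist":[0,0,0],"linear":[-0.2,-0.35,0],"gripper":-1},
    {"twist":[0,0,0],"linear":[-0.98,-1.75,0],"gripper":-1},
    {"twist":[0,0,0],"linear":[-0.98,-1.75,1],"gripper":-1},
    {"twist":[0,0,0],"linear":[0,0,4],"gripper":-1},
    {"twist":[0,0,0],"linear":[0,0,5],"gripper":-1},
    {"twist":[0,0,0],"linear":[0,-2,5],"gripper":-1},
    {"twist":[0,0,0],"linear":[0,-4,3],"gripper":-1},
    {"twist":[0,0,0],"linear":[0,-4,0],"gripper":-1},
    {"twist":[0,0,0],"linear":[0,-2,0],"gripper":-1},
    {"twist":[0,0,0],"linear":[0,0,0],"gripper":-1},
  ],
)

```text
time_s: 21.32
eef_pos: [445.6, -399.6, 204.1]
tool_rot: [-0.001, 0.863, 0.504, -0.0]
contact_force: [0.3, 1.3, -0.7]
finger_gap: 91.2
grasp_force: 0.0
```

Run:
```python
from m import *
import pickle
s=arm.read_state();print(s["eef_pos"],P(s["eef_pos"]),s["contact_force"])
e=grab("top");d=grab("wrist");pickle.dump((cal(d),cal(e)),open("w6.pkl","wb"))
r=lambda i,y0,y1,x0,x1:cv2.resize(i["img"][y0:y1,x0:x1,::-1],(400,400),interpolation=cv2.INTER_CUBIC)
cv2.imwrite("pics/m6.png",np.hstack([r(e,130,290,220,380),r(d,0,300,100,400)]))
```

```text
[ 445.60679347 -399.56567063  204.14006127] [  53.5 -310.6] [ 0.27733497  1.33867174 -0.71762848]
```

View pics/m6.png

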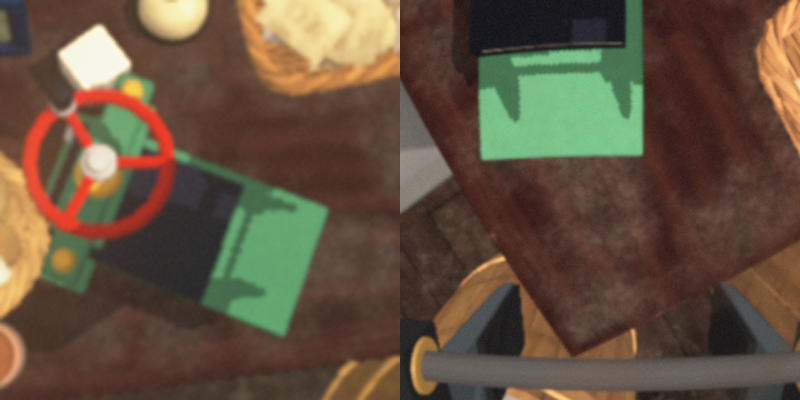

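The top view shows the book home, with near corners at crop (243,184) and (203,303), square to the bed. The wrist view gives near corners (71,52) and (224,45).

Run:
```python
from m import *
import pickle
w,T=pickle.load(open("w6.pkl","rb"))
t=lambda u,v,z:P(toz(T,220+u/2.5,130+v/2.5,z)); q=lambda u,v,z:P(fz(w,100+u*.75,v*.75,z))
print("top",t(243,184,37),t(203,303,37),"bed",t(328,208,12),t(287,335,12))
print("wrist",q(71,52,37),q(224,45,37),"bed",q(82,160,12),q(243,156,12))
print(toz(T,220+99/2.5,130+160/2.5,186))
```

```text
top [  60.8 -145.5] [ -74.  -149.9] bed [  76.1 -244.1] [ -70.2 -247.8]
wrist [ -71.  -148.3] [  59.5 -150.2] bed [ -71.1 -245.6] [  76.9 -245.3]
[ 550.83918716 -103.59659556  186.        ]
```

```bash
python3 -c "
from station import arm
print(arm.finish_job())"
```

```text
the job is handed in; nothing more can be done
None
```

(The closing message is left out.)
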